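Free the dust box's filter slide with a pin vise

TASK

The dust box's filter is due for changing: take the pin vise from the tool block, hold the recessed release in the filter slide down with its needle and, keeping it down, push the slide all the way out to its stop. Feel your way gently, never forcing the needle against the dust box, then stand the pin vise back in its hole in the block and leave the slide out; do not disturb the fossil, the jar or the brush.

Things in the scene. Friction and masses are not known exactly. Their poses are not given: they have to be found in the camera images.
- dust_box: White bench dust box, 280 x 210 mm, fixed. Origin: centre of its underside; local z up, its front is local -x. Front 110 mm: filter deck, the grey slide (92 mm wide, top 75 mm high, front edge at local x -140 mm when shut) between cheeks 80 mm high. Behind it the intake hood with grille, 104 mm high, its front face at local x -30 mm, 55 mm behind the release when shut.
- filter_slide (a joint): Travel of the filter slide out of the box's front (local -x), m: 0 shut and latched, 0.070 fully out on its hard stop. Drags with about 3 N. The sprung latch holds against any push while its release is up; let up on the way it rubs and catches again near 0.03; past 0.056 it stays clear and keeps the slide from going back.
- release_well (a point): Centre of the mouth of the release's well: round hole of 9 mm in the slide's top, yellow ring; moves with the slide; local -x = outward. Red button 8 mm below the mouth, travel 7.5 mm straight down: 2 N starts it, then 0.6 N per mm; latch clear from about 5 mm (5 N), hard bottom at 7.5 mm (6.5 N). The needle, holding it down, pushes the slide by the well's wall.
- pin_vise: Pin vise, 80 g, loose, upright in the block. Origin: under its 19 mm steel collar (7 mm thick), local z up. Above: 14 mm round handle to z 69 mm, 17 mm cap to 75 mm. Below: 9 mm nose, 14 mm long, then a 4 mm needle, held fast, whose length differs each time: tip 33 to 51 mm below the origin. It is hidden in the block at first: find where the tip is by feel.
- handle_mid (a point): Middle of the pin vise's handle, on its axis, 38 mm above its origin: the place to grip. The needle and the latch are delicate: 20 N is too much for them in any direction.
- tool_block: Wooden tool block, 70 x 110 x 60 mm, fixed on the red mat (mat 6 mm thick, so its top is 66 mm above the bench). Origin: centre of its underside.
- block_hole (a point): Centre of the mouth of the 13 mm hole in the block's top, 55 mm deep, where the pin vise stands, its collar resting on the top face (vise origin = this point).
- fossil: Bystander: fossil vertebra in a round tan rock matrix, 82 mm across, 38 mm high, loose on the mat. Origin: centre of its underside.
- consolidant: Bystander: closed jar, 52 mm diameter, 75 mm high. Origin: centre of its underside.
- brush: Bystander: brush, 160 mm long, lying on the mat along its local x. Origin: underneath its middle.
Mind the look-alikes: they are no part of the job. There is more than one size of the pin_vise; the job needs the smaller.

How it is judged (in metres and radians):
On the way, in this order (a step that is already met when the one before it is completed fails the run):
1. the pin vise is lifted out of the block (z of pin_vise in the frame of block_hole above 0.05 m), for 0.1 s.
2. the slide is pushed fully out with the pin vise upright over the well (value of joint filter_slide above 0.067 m and horizontal distance between pin_vise and release_well below 0.015 m and angle between pin_vise's own z axis and vertical below 0.35 rad), for 0.1 s.
At the end, for the whole second after the job is handed in: The slide stands fully out (within 3 mm of its 70 mm stop); the pin vise is let go and stands upright (within 0.12 rad) in its hole in the block, collar seated on the top (within 4 mm of height, 5 mm sideways), at rest; no bystander has moved more than 15 mm (horizontal distance between pin_vise and block_hole below 0.005 m and z of pin_vise in the frame of block_hole between -0.004 and 0.004 m and angle between pin_vise's own z axis and vertical below 0.12 rad and value of joint filter_slide above 0.067 m and linear speed of pin_vise below 0.02 m/s); the robot touches nothing.
It fails at once if the pin vise presses on the dust box or its slide with more than 25 N (contact force between pin_vise and dust_box above 25 N).
It fails at once if the fossil, the jar or the brush is moved more than 15 mm (distance of any of fossil, consolidant, brush from where it was at the start of the episode above 0.015 m).
It also fails if it takes over 64 s, if anything falls off the work surface, if the arm or the gripper's body presses on something with over 40 N, if the wrist force passes 120 N, or if a joint passes its speed limit or range.

ROBOT

A 6-joint arm with a two-finger parallel gripper is mounted at the origin on the work surface. World frame = base frame: x ahead of the robot, y to its left, z up, the work surface at z = 0. Lengths are in mm, angles in degrees, forces in N, time in s.
With the tool pointing down it reaches from about 350 to 850 mm from the base axis. Payload 8.1 kg.
Tool frame: the origin (TCP) lies midway between the tips of the shut fingers; the grasp point (between the pads) lies 19 mm behind it; z points along the fingers, y is the direction in which the jaws open and shut (so a half turn about z gives the same grasp; the last joint's range is limited). The gripper opens to 85 mm and grips with 20 to 120 N. Pads are 22 mm wide; open, the fingers measure 114 mm over their backs; the gripper's body (76 mm by 85 mm) begins 54 mm behind the grasp point. The pads swing forward as they close: fully open they stand 13 mm farther back than shut.
Start: joints at [63.174, 7.471, 85.268, -0, 87.261, -4.893], TCP at [224.091, 556.587, 231.292] pointing down, gripper open.
Joint ranges: [-169.43, 169.43], [-51.17, 129.36], [1.28, 143.12], [-76.62, 256.62], [0, 156.53], [-152.29, 152.29]. Speed limits (degrees/s): [136.94, 136.94, 159.86, 180, 180, 180].

INTERFACE

Orientations are given as [roll, pitch, yaw] about the fixed x, y, z axes, in that order (R = Rz(yaw) Ry(pitch) Rx(roll)).
In Python, from bench import telemetry, snapshot, camera_params, job gives the robot as it stands. The module is installed in compiled form; this text tells all that it offers.
- The arm moves only by the shell command python3 -m jog 'ROWS' [FORCE]. ROWS is JSON, a list that holds one entry, the list of rows, each a list of 7 numbers: the shift along the tool's x, y, z in units of 50 mm (1.0 is 50 mm), then the turn, a rotation vector about the tool's x, y, z in units of 2 pi rad (1.0 is 2 pi rad), then the opening, from 0 (shut) to 1 (fully open). In form: [[[dx, dy, dz, rx, ry, rz, claw], ...]]. A call has 1 to 12 rows; each row shifts and turns the commanded pose from where the row before left it, along the tool's axes as they then stand; what a row does not reach is not made up. A row lasts 1/8 s, in which the tool goes at most 62.5 mm and 10.7 degrees, less where a joint would pass 70% of its speed; a pose out of reach is approached as far as the arm can. A call with a number of a shift or a turn outside -1 to 1 is refused whole. A call with a gripper value outside its range is refused whole. The fingers move at their own pace and stop on an object; FORCE is the grip in N (left out, the last holds). Time passes only in rows, so rows that do not move let the fingers close. It gives the time, the measured TCP pose, the force and the opening at its end, in the units of the state.
- telemetry.sense(): the state, without advancing time (a new reading comes with each control period).
- snapshot(name): name is "scene" or "top" or "wrist"; returns (picture, depth): 420x560x3 uint8, red, green, blue; 420x560 float32, mm along the optical axis (not along the pixel's ray), 0 where there is no reading.
- camera_params(name): a dict with "K" (3x3 intrinsics, pixels), "extrinsics" (4x4, takes a point from camera to world coordinates). Camera axes: x right, y down, z forward; pixel columns grow to the right and rows downward; lengths in mm; the calibration is good to about 2 mm. A picture is of the moment at which its call begins: read the wrist's pose just before it. camera_params takes no time and is no camera call; for the wrist camera it gives the pose at the moment of the call.
- job.hand_in(): hands the job in, once; it reports no verdict.
The state is a dict: "time": time; "joint_pos": joint angles; "qd": joint speeds; "joint_efforts": joint torques, N m; "tool_pos": TCP position; "tcp_rot": TCP orientation; "ft_force": force on the tool from outside, world axes, zero at the start; "wrist_torque": the same for the moment, N m; "finger_gap": finger opening in mm.
Only numpy, scipy, OpenCV 4.12 (cv2) and the standard library are available. Lean on these libraries where they do the work, as an engineer would, in place of code of your own. Each camera call takes 0.05 s, during which the arm holds its last target. There are 200 camera calls.

## Working session

There is one attempt and no reset: what is moved stays moved. The work goes in short steps, Python scripts to look and compute and a shell command to move; the robot and the scene stay as the last step left them, time stands still between calls to the robot, and variables do not carry over. Pictures are saved under pics/ and viewed, about 8 in all and at most 12, crops included, and the job is handed in when it is done.

```bash
mkdir -p pics
cat > h.py <<'E'
import numpy as np, cv2
from bench import telemetry, snapshot, camera_params, job
def shot(n,f=None):
    P=camera_params(n); im,d=snapshot(n)
    if f: cv2.imwrite(f'pics/{f}.png',im[:,:,::-1])
    np.savez(f'{f or n}.npz',im=im,d=d,K=P['K'],E=P['extrinsics']); return im,d,P
def ld(f):
    z=np.load(f+'.npz'); return z['im'],z['d'],np.array(z['K']),np.array(z['E'])
def pt(f,u,v,d=None):
    im,D,K,E=ld(f)
    d=np.median(D[v-1:v+2,u-1:u+2]) if d is None else d
    p=np.linalg.inv(K)@[u,v,1]*d
    return (E@np.r_[p,1])[:3]
def atz(f,u,v,z):
    im,D,K,E=ld(f); r=E[:3,:3]@(np.linalg.inv(K)@[u,v,1]); o=E[:3,3]
    return o+r*(z-o[2])/r[2]
def px(f,p):
    im,D,K,E=ld(f); c=np.linalg.inv(E)@np.r_[p,1]; q=K@c[:3]; return q[:2]/q[2]
E
python3 - <<'E'
from h import *
s=telemetry.sense(); print(s)
ims=[shot(n,n)[0] for n in ('scene','top','wrist')]
cv2.imwrite('pics/a.png',np.hstack([cv2.resize(i,(560,420)) for i in ims[:2]])[:,:,::-1])
for n in('scene','top','wrist'): print(n,np.round(camera_params(n)['extrinsics'],3).tolist(),camera_params(n)['K'][0])
E
```

```text
{'time': 0.0, 'joint_pos': array([ 6.31738333e+01,  7.51425576e+00,  8.53288049e+01,  8.01381567e-04,
        8.72612744e+01, -4.89384175e+00]), 'qd': array([ 0.01654607, -0.09273344,  0.04902196, -0.03993823, -0.00875275,
        0.03362413]), 'joint_efforts': array([-1.82166226e-03, -5.69415450e+01, -5.00544298e+01, -4.16120429e-04,
        1.52724527e-02,  2.69598637e-07]), 'tool_pos': array([223.84351561, 556.09749334, 230.25785957]), 'tcp_rot': array([-1.79896114e+02, -9.69828077e-03,  1.58067627e+02]), 'ft_force': array([-6.89420305e-02, -7.64884698e-05, -7.97908233e-02]), 'wrist_torque': array([-0.02121548, -0.02826571,  0.02888252]), 'finger_gap': 85.63736337651827}
scene [[0.209, 0.575, -0.791, 1464.346], [0.978, -0.142, 0.155, -147.269], [-0.023, -0.806, -0.592, 741.248], [0.0, 0.0, 0.0, 1.0]] [458.08594605   0.         280.86782029]
top [[0.032, -0.979, 0.202, 381.978], [-0.999, -0.031, 0.009, 5.77], [-0.003, -0.202, -0.979, 1054.392], [0.0, 0.0, 0.0, 1.0]] [417.99843797   0.         278.20115141]
wrist [[0.373, 0.892, 0.253, 160.183], [0.928, -0.358, -0.104, 582.63], [-0.002, 0.274, -0.962, 372.934], [0.0, 0.0, 0.0, 1.0]] [316.65542419   0.         284.54343079]
```

View pics/scene.png

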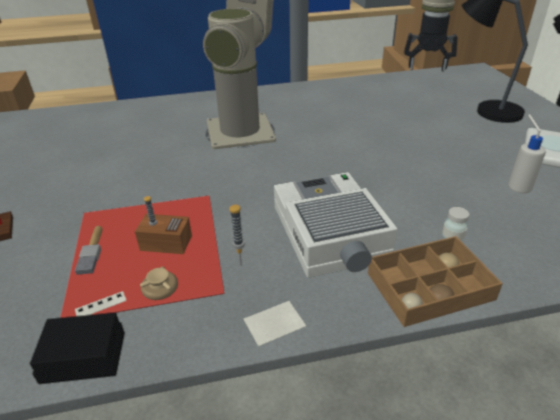

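View pics/top.png

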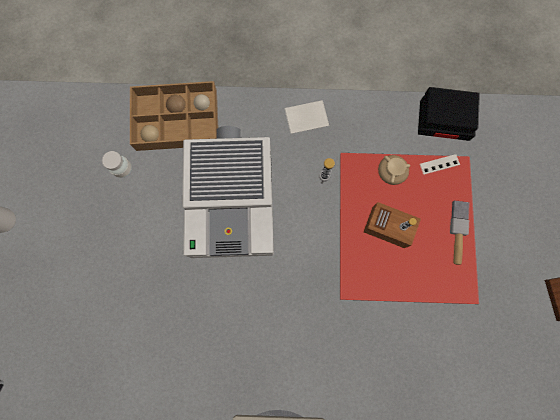

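Scene: two pin vises. One stands in the block (scene 150,210; top 410,222). The other is away from the block, on the bench (scene 237,232; top 327,170) and looks larger. The one in the block fits "upright in the block". The release ring is at top (228,231) and the jar at top (117,163). The fossil is at top (394,169) and the brush at top (459,232). I'll confirm with an enlarged crop and measure.

Run:
```python
from h import *
t=ld('top')[0]; s=ld('scene')[0]
f=lambda i,x,y,w,h,W,H:cv2.resize(i[y:y+h,x:x+w],(W,H),interpolation=cv2.INTER_CUBIC)
a=np.hstack([f(t,310,150,130,105,400,323),f(s,125,185,130,105,400,323)])
b=np.hstack([f(t,180,195,100,69,400,276),f(s,270,165,100,69,400,276)])
cv2.imwrite('pics/crop1.png',np.vstack([a,b])[:,:,::-1])
for n,u,v in [('top',412,221),('top',228,231),('top',329,163),('scene',149,200),('scene',236,209),('scene',319,190)]: print(n,u,v,pt(n,u,v).round(1))
```

```text
top 412 221 [ 553.9 -283.   140.9]
top 228 231 [529.9 133.4  65.1]
top 329 163 [673.8 -95.  167.5]
scene 149 200 [ 562.3 -278.   136.8]
scene 236 209 [686.2 -90.9 167.3]
scene 319 190 [528.2 137.7  73.1]
```

View pics/crop1.png

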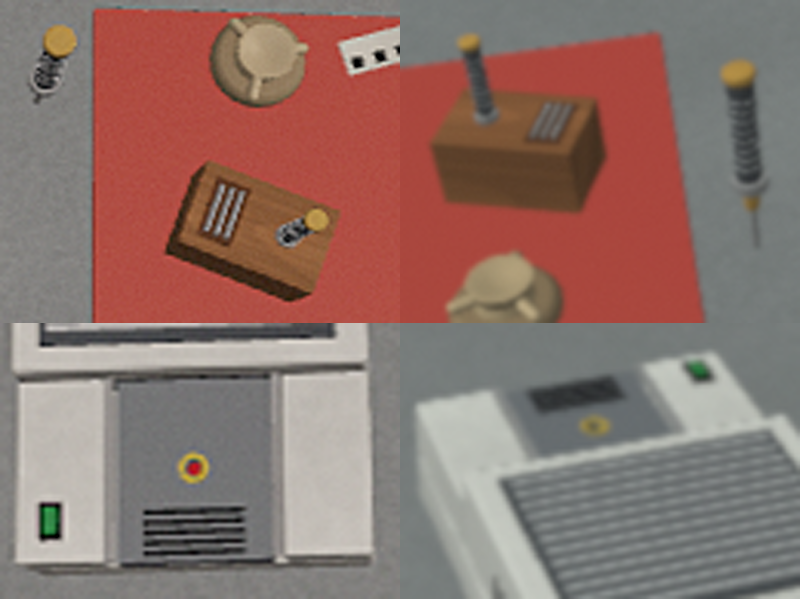

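The block's vise has its cap at z≈141 (= 66+75), so it is the smaller one; the other reaches 167. I'll turn the tool to yaw 90 (jaws along world x), then look at the release and the block from above with the wrist camera.

```bash
python3 -m jog '[[[0,0,0,0,0,0.027,1],[0,0,0,0,0,0.027,1],[0,0,0,0,0,0.027,1],[0,0,0,0,0,0.027,1],[0,0,0,0,0,0.027,1],[0,0,0,0,0,0.027,1],[0,0,0,0,0,0.027,1]]]'
python3 -m jog '[[[-0.765,0.553,0,0,0,0,1],[-0.765,0.553,0,0,0,0,1],[-0.765,0.553,0,0,0,0,1],[-0.765,0.553,0,0,0,0,1],[-0.765,0.553,0,0,0,0,1],[-0.765,0.553,0,0,0,0,1],[-0.765,0.553,0,0,0,0,1],[-0.765,0.553,0,0,0,0,1],[-0.765,0.553,0,0,0,0,1],[-0.765,0.553,0,0,0,0,1],[-0.765,0.553,0,0,0,0,1],[0,0,0,0,0,0,1]]]'
python3 -c "
from h import *
shot('wrist','w1')"
python3 -m jog '[[[-0.8,0,0,0,0,0,1],[0,0,0,0,0,0,1]]]'
python3 -c "
from h import *
shot('wrist','w2')"
python3 -m jog '[[[-0.92,0.06,0,0,0,0,1],[-0.92,0.06,0,0,0,0,1],[-0.92,0.06,0,0,0,0,1],[-0.92,0.06,0,0,0,0,1],[-0.92,0.06,0,0,0,0,1],[-0.92,0.06,0,0,0,0,1],[-0.92,0.06,0,0,0,0,1],[0,0,0,0,0,0,1]]]'
python3 -c "
from h import *
shot('wrist','w3')"
python3 -m jog '[[[-0.6,0,0,0,0,0,1],[-0.6,0,0,0,0,0,1],[0,0,0,0,0,0,1]]]'
python3 -c "
from h import *
shot('wrist','w4')
a,b,c,d=[ld(n)[0] for n in('w1','w2','w3','w4')]
z=lambda i,x,y:cv2.resize(i[y:y+200,x:x+260],(400,300))
cv2.imwrite('pics/w.png',np.vstack([np.hstack([cv2.resize(i,(400,300)) for i in p]) for p in((a,b),(c,d))])[:,:,::-1])"
```

```text
time: 1.02
tool_pos: [224.0, 556.4, 230.8]
tcp_rot: [-180.0, 0.0, 89.7]
ft_force: [-0.1, 0.5, -1.2]
finger_gap: 85.3
time: 2.52
tool_pos: [529.6, 133.2, 230.8]
tcp_rot: [-180.0, 0.0, 89.8]
ft_force: [-0.7, 0.3, -0.0]
finger_gap: 85.6
time: 2.82
tool_pos: [527.9, 95.3, 231.1]
tcp_rot: [-180.0, 0.0, 90.0]
ft_force: [0.1, -0.3, -0.9]
finger_gap: 85.8
time: 3.88
tool_pos: [549.8, -227.3, 230.9]
tcp_rot: [-180.0, 0.0, 89.9]
ft_force: [0.3, 0.2, 1.3]
finger_gap: 85.3
time: 4.3
tool_pos: [550.0, -285.3, 231.1]
tcp_rot: [-180.0, -0.0, 90.0]
ft_force: [-0.0, -0.1, -0.4]
finger_gap: 85.5
```

View pics/w.png

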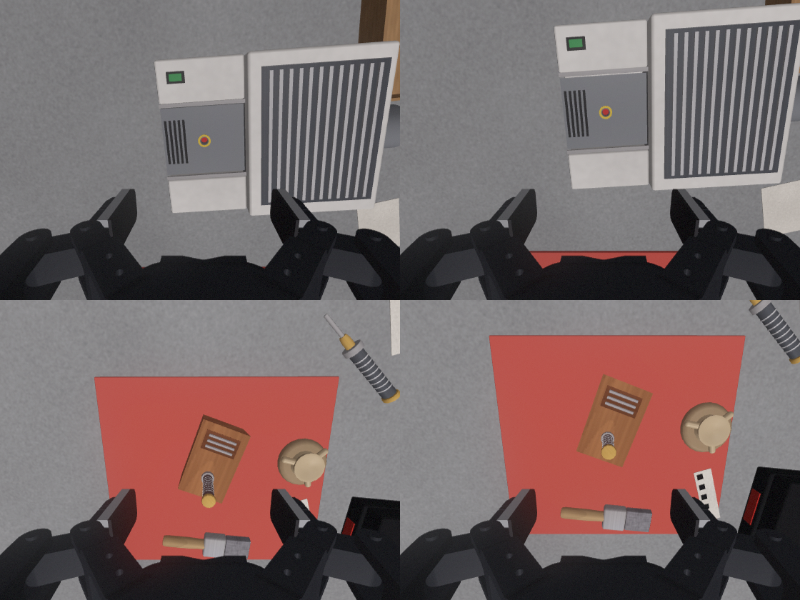

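w1/w2 show the ring (panel px 204,140 and 205,112). w3/w4 show the vise in the block (cap at panel px 208,200 and 208,152). The second tool lies far to the right. Next I'll segment and triangulate.

```bash
cat >> h.py <<'E'
def blob(f,u,v,r,lo,hi):
    im=ld(f)[0]; hsv=cv2.cvtColor(im,cv2.COLOR_RGB2HSV); m=cv2.inRange(hsv,lo,hi)
    k=np.zeros_like(m); cv2.circle(k,(u,v),r,255,-1); ys,xs=np.nonzero(m&k)
    return np.array([(xs.min()+xs.max())/2,(ys.min()+ys.max())/2]),np.array([xs.mean(),ys.mean()]),len(xs),np.ptp(xs)+1,np.ptp(ys)+1
def tri(l):
    A=np.zeros((3,3));b=np.zeros(3)
    for f,u in l:
        im,D,K,E=ld(f); r=E[:3,:3]@(np.linalg.inv(K)@[*u,1]); r/=np.linalg.norm(r); M=np.eye(3)-np.outer(r,r); A+=M;b+=M@E[:3,3]
    p=np.linalg.solve(A,b); return p,[np.round(px(f,p)-u,1) for f,u in l]
E
python3 - <<'E'
from h import *
Y=((18,110,90),(35,255,255))
o={}
for f,u,v,r in[('w1',286,197,16),('w2',287,157,16),('w3',291,280,18),('w4',291,213,18),('top',228,231,8),('scene',319,190,8),('top',412,221,8),('scene',149,200,7)]:
    o[f,u]=blob(f,u,v,r,*Y); print(f,u,o[f,u])
R=[(k[0],o[k][0]) for k in[('w1',286),('w2',287)]];T=[('top',o['top',228][0]),('scene',o['scene',319][0])]
print('ring',tri(R),tri(T),tri(R+T),[atz(f,*u,75) for f,u in R+T])
R=[(k[0],o[k][0]) for k in[('w3',291),('w4',291)]];T=[('top',o['top',412][0]),('scene',o['scene',149][0])]
print('cap',tri(R),tri(T),[atz(f,*u,141) for f,u in R+T])
# box yaw: slide seams in w1/w2 depth edges
im=ld('w4')[0];c=cv2.resize(im[130:330,230:350],(480,800)) [:600]
im1=ld('w1')[0]; c1=cv2.resize(im1[70:310,200:360],(320,480));c1=cv2.copyMakeBorder(c1,0,120,0,0,0)
cv2.imwrite('pics/c2.png',np.hstack([c,c1])[:,:,::-1])
E
```

```text
w1 286 (array([285.5, 196.5]), array([285.69291339, 196.8976378 ]), 127, np.int64(18), np.int64(18))
w2 287 (array([287.5, 157. ]), array([287.51048951, 156.98601399]), 143, np.int64(18), np.int64(19))
w3 291 (array([292. , 281.5]), array([291.97297297, 281.29343629]), 259, np.int64(19), np.int64(18))
w4 291 (array([292. , 212.5]), array([291.86792453, 212.94025157]), 318, np.int64(21), np.int64(20))
top 228 (array([228. , 230.5]), array([227.96666667, 230.93333333]), 30, np.int64(7), np.int64(8))
scene 319 (array([318.5, 190. ]), array([318.875, 190.375]), 8, np.int64(6), np.int64(3))
top 412 (array([412.5, 221. ]), array([412.26666667, 221.02222222]), 45, np.int64(8), np.int64(7))
scene 149 (array([147., 199.]), array([146.84, 198.68]), 25, np.int64(7), np.int64(5))
ring (array([531.13997993, 134.53463959,  73.14156065]), [array([0.1, 0. ]), array([-0.1, -0. ])]) (array([530.02884405, 134.02079321,  74.51116539]), [array([-0.7, -0.2]), array([-0.7,  0.1])]) (array([530.66662087, 134.36253571,  74.47495843]), [array([-0.4,  0.5]), array([-0.6,  0.3]), array([-0.9, -0.4]), array([-0.5,  0.2])]) [array([531.03440589, 134.96478186,  75.        ]), array([531.22500336, 134.7175155 ,  75.        ]), array([529.58653941, 132.20166843,  75.        ]), array([530.66104811, 135.64949046,  75.        ])]
cap (array([ 556.28354134, -280.89552825,  141.56919968]), [array([-0., -0.]), array([0., 0.])]) (array([ 554.88106509, -284.24375831,  135.76704203]), [array([-0.7, -0. ]), array([-0.6, -0.1])]) [array([ 556.32459833, -281.19858883,  141.        ]), array([ 556.27104785, -281.05519836,  141.        ]), array([ 553.89936836, -284.03166371,  141.        ]), array([ 563.41618907, -281.66171995,  141.        ])]
```

View pics/c2.png

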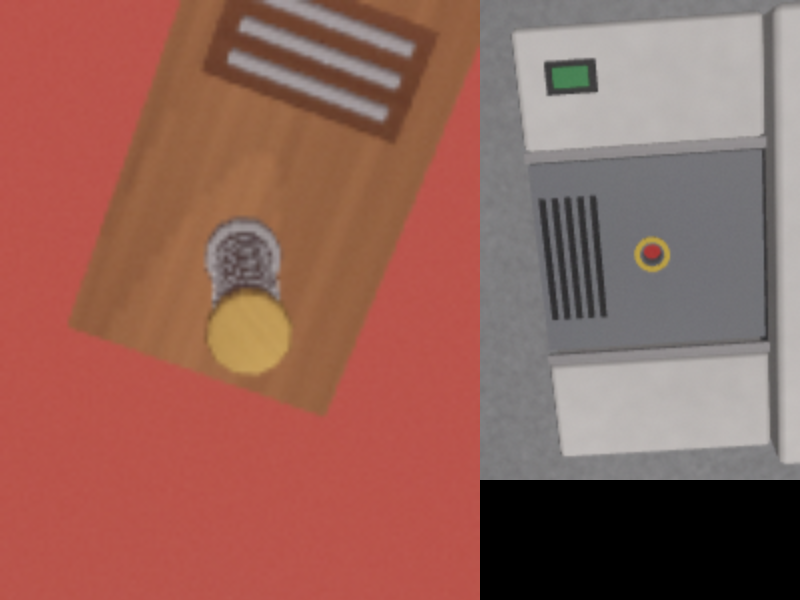

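The crop shows the collar centred on crop px (244,257), full px (291,194). The slide's side seams run (528,162)-(765,150) and (552,355)-(768,345), which give the box yaw.

Run:
```python
from h import *
print('collar',atz('w4',291,194.25,73))
g=lambda x,y,z:atz('w1',200+(x-480)/2,70+y/2,z)
for a,b,z in[((528,162),(765,150),75),((552,355),(768,345),80),((528,152),(765,138),80),((513,31),(762,14),80),((562,455),(769,444),80)]:
    d=g(*b,z)-g(*a,z);print(np.degrees(np.arctan2(d[1],d[0])),g(*a,z))
# tool->cam
s=telemetry.sense();E=np.array(camera_params('wrist')['extrinsics']);print(s['tool_pos'],E.round(3).tolist())
print(np.degrees(np.arctan2(*( -(pt('w1',0,0)-pt('w1',0,0))[:2]))) if 0 else '')
```

```text
collar [ 556.85689306 -281.75755051   73.        ]
2.6663068322151804 [474.12866294 178.33914452  75.        ]
2.662546540979838 [481.73466759  84.37224017  80.        ]
3.123934706879585 [475.32123364 183.21951539  80.        ]
3.4456707407421057 [471.69990025 234.4144632   80.        ]
3.241996253780435 [484.41211214  28.47496464  80.        ]
[ 550.07711881 -284.46014754  231.12900762] [[1.0, 0.001, 0.001, 550.533], [0.001, -0.962, -0.273, -214.91], [0.0, 0.273, -0.962, 373.648], [0.0, 0.0, 0.0, 1.0]]
```

The collar is at (556.9,-281.8) and the cap at (556.3,-281.0), z 141.6 (expected 141), so the vise axis is about (556.6,-281.5). The ring is at (531.1,134.7), z 73–75, and the box yaw is about 3°. Next I descend to handle-mid (TCP z 85) and grip.

```bash
python3 -m jog '[[[0.06,0.13,0.4,0,0,0,1],[0,0,0.7,0,0,0,1],[0,0,0.7,0,0,0,1],[0,0,0.7,0,0,0,1],[0,0,0.4,0,0,0,1],[0,0,0,0,0,0,1]]]' 50
python3 -m jog '[[[0,0,0,0,0,0,0],[0,0,0,0,0,0,0],[0,0,0,0,0,0,0],[0,0,0,0,0,0,0],[0,0,0,0,0,0,0],[0,0,0,0,0,0,0]]]' 50
```

```text
time: 5.1
tool_pos: [555.0, -281.1, 83.8]
tcp_rot: [-179.8, -0.1, 90.1]
ft_force: [0.4, -0.8, 0.6]
finger_gap: 85.5
time: 5.85
tool_pos: [556.5, -283.3, 87.0]
tcp_rot: [180.0, 0.0, 90.0]
ft_force: [-1.2, 0.2, 5.0]
finger_gap: 12.4
```

```bash
python3 -c "
from h import *
s=telemetry.sense();print(s['tool_pos'],s['ft_force'],s['finger_gap'])"
python3 -m jog '[[[0,0,-0.3,0,0,0,0],[0,0,-0.5,0,0,0,0],[0,0,-0.7,0,0,0,0],[0,0,-0.7,0,0,0,0],[0,0,-0.6,0,0,0,0],[0,0,0,0,0,0,0],[0,0,0,0,0,0,0]]]'
python3 - <<'E'
from h import *
s=telemetry.sense();print(s['tool_pos'],s['ft_force'],s['finger_gap'])
w=shot('wrist','w5')[0];print(telemetry.sense()['tool_pos']);c=shot('scene','s5')[0]
cv2.imwrite('pics/g5.png',np.hstack([cv2.resize(w[100:400,160:420],(520,600)),cv2.resize(c[100:230,90:150+60],(280,303))[:300].repeat(1,0) if 0 else cv2.resize(c[100:257,100:173],(279,600))])[:,:,::-1])
E
```

```text
[ 556.466994   -283.29072657   86.97347414] [-1.17192103  0.21970514  4.97583623] 12.398454417031292
time: 6.72
tool_pos: [555.8, -282.7, 225.4]
tcp_rot: [-179.9, -0.0, 90.0]
ft_force: [-0.1, -0.1, -1.3]
finger_gap: 12.6
[ 555.75325678 -282.73197002  225.44952112] [-0.09387093 -0.06222606 -1.322484  ] 12.579830391347423
[ 555.42853398 -282.54095403  224.65027911]
```

View pics/g5.png

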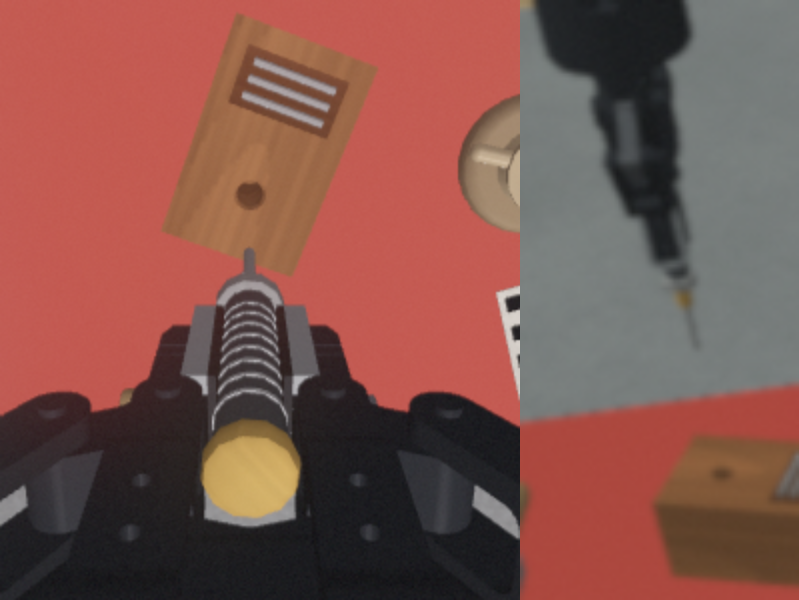

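The grip is good and the vise is straight. The needle tip is at crop (249,250), full px (284.5,225). The empty hole is at crop (250,195), full px (285,197.5), and the cap at full px (285.5,334). In the scene view the tip is at (146.3,190.8).

Run:
```python
from h import *
print('hole',atz('w5',285,197.5,66), 'cap',[atz('w5',285.5,334,z).round(1) for z in(278,280,282)], pt('w5',285,334))
print('tip depthmap',[pt('w5',284,225+k).round(1) for k in(1,3,5)])
for y in(-280,-281.5,-283,-284):
    im,D,K,E=ld('w5'); r=E[:3,:3]@(np.linalg.inv(K)@[284.5,225,1]);o=E[:3,3];print(y,o+r*(y-o[1])/r[1])
print(tri([('w5',np.array([284.5,225])),('s5',np.array([146.3,190.8]))]),tri([('w5',np.array([284.5,225])),('s5',np.array([146.3,192.5]))]))
```

```text
hole [ 556.68512166 -282.63188986   66.        ] cap [array([ 556.7, -280.2,  278. ]), array([ 556.7, -278.7,  280. ]), array([ 556.7, -277.2,  282. ])] [ 556.52651472 -279.06280894  279.49062916]
tip depthmap [array([ 555.9, -279.3,  165.7]), array([ 555.9, -279.3,  170. ]), array([ 556. , -279.1,  174.6])]
-280 [ 556.27031435 -280.          161.36729206]
-281.5 [ 556.26786112 -281.5         156.73194825]
-283 [ 556.26540788 -283.          152.09660443]
-284 [ 556.2637724  -284.          149.00637522]
(array([ 556.29368575, -280.37448322,  158.84181959]), [array([ 0. , -0.6]), array([-0.2, -0. ])]) (array([ 556.30836303, -281.51634151,  154.3944909 ]), [array([ 0.1, -1. ]), array([-0.3, -0. ])])
```

The tip is about 44±4 mm below the vise origin (to be settled by feel), and the vise axis is at TCP +(0.7,+2) mm. I'll move over the well, stop with the tip roughly 10 mm above the mouth, and look.

```bash
python3 -m jog '[[[0.5,-0.04,0,0,0,0,0],[0.9,-0.055,0,0,0,0,0],[0.9,-0.055,0,0,0,0,0],[0.9,-0.055,0,0,0,0,0],[0.9,-0.055,0,0,0,0,0],[0.9,-0.055,0,0,0,0,0],[0.9,-0.055,0,0,0,0,0],[0.9,-0.055,0,0,0,0,0],[0.9,-0.055,0,0,0,0,0],[0.61,-0.024,0,0,0,0,0],[0,0,0,0,0,0,0]]]'
python3 -m jog '[[[0,0,0.5,0,0,0,0],[0,0,0.6,0,0,0,0],[0,0,0.3,0,0,0,0],[0,0,0,0,0,0,0],[0,0,0,0,0,0,0]]]'
python3 - <<'E'
from h import *
for i in range(2):
  w=shot('wrist','w6')[0]; s=telemetry.sense(); print(s['tool_pos'],s['ft_force'],s['finger_gap'])
cv2.imwrite('pics/g6.png',cv2.resize(w[140:290,200:400],(800,600),interpolation=cv2.INTER_CUBIC)[:,:,::-1])
E
```

```text
time: 8.2
tool_pos: [529.6, 134.4, 224.8]
tcp_rot: [-179.9, -0.0, 90.2]
ft_force: [0.2, 0.9, -1.1]
finger_gap: 12.6
time: 8.82
tool_pos: [531.4, 132.3, 157.4]
tcp_rot: [179.9, -0.0, 90.0]
ft_force: [-0.3, -0.3, 0.2]
finger_gap: 12.7
[531.66440036 132.38939609 157.72508636] [-0.35536928  0.02625961 -0.63895361] 12.633514306337359
[531.69212246 132.49394111 157.80012679] [-0.62477222  0.50661185 -0.21898719] 12.919975529756671
```

View pics/g6.png

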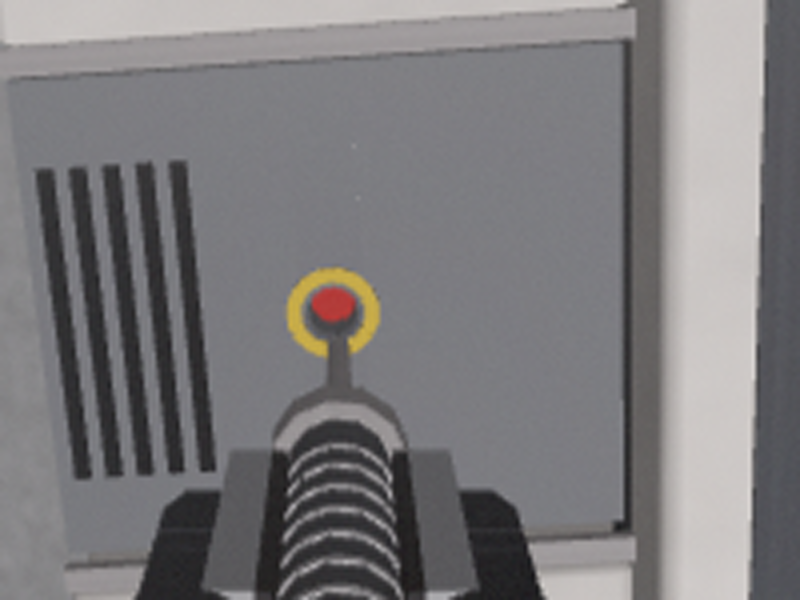

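The tip is at crop (339,338), full px (284.75,224.5). The ring centre is at crop (334,313), full px (283.5,218.3). I'll work out the lateral correction for each plausible tip depth.

Run:
```python
from h import *
im,D,K,E=ld('w6'); T=np.array([531.6,132.4,157.7])
print('ring',atz('w6',283.5,218.25,75), blob('w6',283,218,14,(18,110,90),(35,255,255))[0], tri([('w6',np.array([283.5,218.25])),('w1',np.array([285.5,196.5])),('w2',np.array([287.5,157.]))]))
for dz in(-58,-62,-66,-70):
    p=atz('w6',284.75,224.5,T[2]+dz); print(dz,(p-T).round(2))
print('E-T',E[:3,3]-T)
```

```text
ring [531.67085967 134.35936498  75.        ] [283.  217.5] (array([531.30595059, 134.93968843,  76.22847373]), [array([-0.5, -0.3]), array([0.3, 0.3]), array([ 0.1, -0.1])])
-58 [  0.92   5.04 -58.  ]
-62 [  0.94   3.76 -62.  ]
-66 [  0.95   2.47 -66.  ]
-70 [  0.96   1.18 -70.  ]
E-T [  0.26554656  69.65743568 142.5197715 ]
```

```bash
python3 -m jog '[[[0,-0.02,0.1,0,0,0,0],[0,0,0.15,0,0,0,0],[0,0,0,0,0,0,0]]]'
python3 -m jog '[[[0,0,0.02,0,0,0,0],[0,0,0.02,0,0,0,0],[0,0,0,0,0,0,0]]]'
python3 -m jog '[[[0,0,0.02,0,0,0,0],[0,0,0.02,0,0,0,0],[0,0,0,0,0,0,0]]]'
```

```text
time: 9.3
tool_pos: [529.0, 132.4, 142.7]
tcp_rot: [-179.9, 0.0, 90.0]
ft_force: [0.2, 0.7, -1.2]
finger_gap: 12.7
time: 9.68
tool_pos: [529.8, 132.5, 141.8]
tcp_rot: [180.0, -0.0, 90.0]
ft_force: [0.1, -0.2, -0.2]
finger_gap: 12.8
time: 10.05
tool_pos: [529.7, 132.5, 139.7]
tcp_rot: [-180.0, 0.0, 90.0]
ft_force: [0.0, 0.4, -0.9]
finger_gap: 12.5
```

Run:
```python
from h import *
w=shot('wrist','w7')[0]; print(telemetry.sense()['tool_pos'])
cv2.imwrite('pics/g7.png',cv2.resize(w[190:265,235:335],(800,600),interpolation=cv2.INTER_CUBIC)[:,:,::-1])
```

```text
[529.68527208 132.48574435 139.72769515]
```

View pics/g7.png

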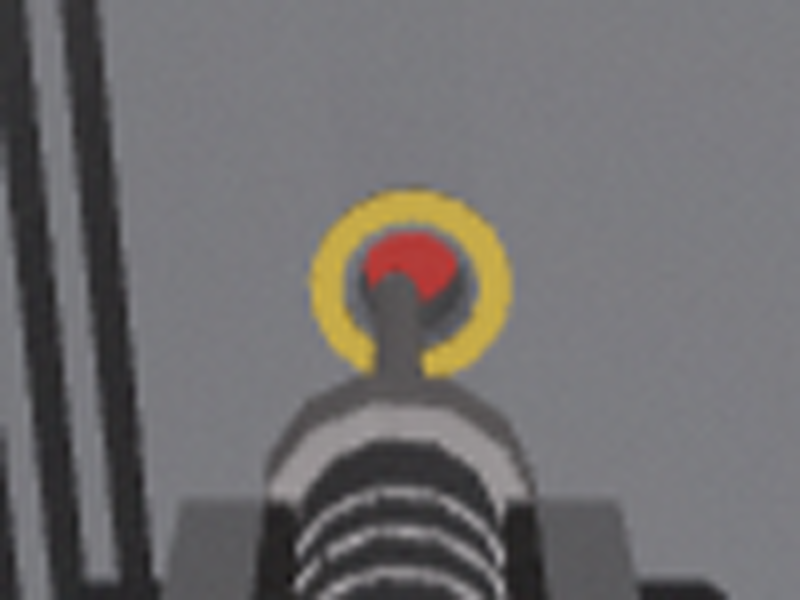

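The needle tip is at crop (398,280) and the ring centre at (411,285), so the needle sits about 1.3 mm toward -x and is centred in y. I'll correct +1.2 mm in x and descend gently.

```bash
python3 -m jog '[[[0,0.024,0,0,0,0,0],[0,0,0.02,0,0,0,0],[0,0,0.02,0,0,0,0],[0,0,0,0,0,0,0]]]'
python3 -m jog '[[[0,0,0.02,0,0,0,0],[0,0,0.02,0,0,0,0],[0,0,0,0,0,0,0]]]'
python3 -m jog '[[[0,0,0.02,0,0,0,0],[0,0,0.02,0,0,0,0],[0,0,0,0,0,0,0]]]'
```

```text
time: 10.6
tool_pos: [530.8, 132.4, 137.6]
tcp_rot: [-180.0, 0.0, 90.0]
ft_force: [0.3, 0.3, -0.4]
finger_gap: 12.7
time: 10.98
tool_pos: [530.8, 132.5, 135.7]
tcp_rot: [-180.0, 0.0, 90.0]
ft_force: [0.6, -0.8, 0.1]
finger_gap: 12.6
time: 11.35
tool_pos: [530.9, 132.5, 133.7]
tcp_rot: [-180.0, 0.0, 90.0]
ft_force: [-0.5, -0.4, -0.5]
finger_gap: 12.3
```

```bash
python3 -m jog '[[[0,0,0.02,0,0,0,0],[0,0,0.02,0,0,0,0],[0,0,0,0,0,0,0]]]'
python3 -m jog '[[[0,0,0.02,0,0,0,0],[0,0,0.02,0,0,0,0],[0,0,0,0,0,0,0]]]'
python3 -m jog '[[[0,0,0.02,0,0,0,0],[0,0,0.02,0,0,0,0],[0,0,0,0,0,0,0]]]'
```

```text
time: 11.72
tool_pos: [531.1, 132.5, 132.0]
tcp_rot: [180.0, -0.0, 90.0]
ft_force: [0.3, -0.3, 1.6]
finger_gap: 12.7
time: 12.1
tool_pos: [531.1, 132.5, 129.9]
tcp_rot: [180.0, -0.0, 90.0]
ft_force: [-1.0, 0.1, 1.6]
finger_gap: 12.6
time: 12.48
tool_pos: [531.1, 132.5, 127.9]
tcp_rot: [180.0, -0.0, 90.0]
ft_force: [0.2, 0.4, 3.8]
finger_gap: 12.9
```

Contact came at TCP z ≈132.5 with a spring-like rise, so the needle is on the button. About 1.5 mm more will clear the latch without bottoming.

```bash
python3 -m jog '[[[0,0,0.018,0,0,0,0],[0,0,0.018,0,0,0,0],[0,0,0,0,0,0,0],[0,0,0,0,0,0,0]]]'
python3 -c "
from h import *
for i in range(3):
  s=telemetry.sense(); print(s['tool_pos'],s['ft_force']); snapshot('wrist')"
```

```text
time: 12.98
tool_pos: [531.1, 132.5, 126.2]
tcp_rot: [180.0, -0.0, 90.0]
ft_force: [-0.6, 0.3, 5.1]
finger_gap: 13.1
[531.11977686 132.5054965  126.18545078] [-0.56613439  0.28974831  5.14280616]
[531.10333566 132.49635213 126.17294984] [ 0.55363195 -0.25441681  4.24122347]
[531.07149505 132.52021618 126.13679024] [-0.47359543  0.53411573  4.44551516]
```

```bash
python3 -m jog '[[[-0.001,-0.02,0,0,0,0,0],[-0.001,-0.02,0,0,0,0,0],[-0.001,-0.02,0,0,0,0,0],[0,0,0,0,0,0,0]]]'
python3 -m jog '[[[-0.001,-0.02,0,0,0,0,0],[-0.001,-0.02,0,0,0,0,0],[-0.001,-0.02,0,0,0,0,0],[0,0,0,0,0,0,0]]]'
```

```text
time: 13.62
tool_pos: [528.2, 132.4, 126.2]
tcp_rot: [180.0, -0.0, 90.0]
ft_force: [2.8, -0.9, 5.3]
finger_gap: 12.7
time: 14.12
tool_pos: [524.9, 132.2, 126.0]
tcp_rot: [180.0, 0.0, 90.0]
ft_force: [3.0, 0.5, 4.5]
finger_gap: 12.9
```

The slide is moving at its 3 N drag. I'll continue in stages.

```bash
python3 -m jog '[[[-0.002,-0.04,0,0,0,0,0],[-0.002,-0.04,0,0,0,0,0],[-0.002,-0.04,0,0,0,0,0],[-0.002,-0.04,0,0,0,0,0],[-0.002,-0.04,0,0,0,0,0],[-0.002,-0.04,0,0,0,0,0],[-0.002,-0.04,0,0,0,0,0],[-0.002,-0.04,0,0,0,0,0],[-0.002,-0.04,0,0,0,0,0],[0,0,0,0,0,0,0]]]'
python3 -m jog '[[[-0.002,-0.04,0,0,0,0,0],[-0.002,-0.04,0,0,0,0,0],[-0.002,-0.04,0,0,0,0,0],[-0.002,-0.04,0,0,0,0,0],[-0.002,-0.04,0,0,0,0,0],[-0.002,-0.04,0,0,0,0,0],[-0.002,-0.04,0,0,0,0,0],[-0.002,-0.04,0,0,0,0,0],[-0.002,-0.04,0,0,0,0,0],[0,0,0,0,0,0,0]]]'
```

```text
time: 15.38
tool_pos: [506.8, 131.2, 126.0]
tcp_rot: [-180.0, 0.0, 90.0]
ft_force: [1.9, -0.6, 4.6]
finger_gap: 12.8
time: 16.62
tool_pos: [488.8, 130.2, 126.0]
tcp_rot: [-180.0, 0.0, 90.0]
ft_force: [3.2, -0.5, 5.2]
finger_gap: 12.8
```

```bash
python3 -m jog '[[[-0.002,-0.04,0,0,0,0,0],[-0.002,-0.04,0,0,0,0,0],[-0.002,-0.04,0,0,0,0,0],[-0.002,-0.04,0,0,0,0,0],[-0.002,-0.04,0,0,0,0,0],[-0.002,-0.04,0,0,0,0,0],[-0.002,-0.04,0,0,0,0,0],[-0.002,-0.04,0,0,0,0,0],[-0.002,-0.04,0,0,0,0,0],[-0.002,-0.04,0,0,0,0,0],[-0.002,-0.04,0,0,0,0,0],[-0.002,-0.04,0,0,0,0,0]]]'
python3 -m jog '[[[-0.001,-0.02,0,0,0,0,0],[-0.001,-0.02,0,0,0,0,0],[-0.001,-0.02,0,0,0,0,0],[0,0,0,0,0,0,0]]]'
```

```text
time: 18.12
tool_pos: [465.0, 128.9, 126.0]
tcp_rot: [180.0, 0.0, 90.0]
ft_force: [4.5, -1.4, 4.7]
finger_gap: 12.8
time: 18.62
tool_pos: [461.9, 128.7, 126.0]
tcp_rot: [-180.0, 0.0, 90.0]
ft_force: [2.9, -0.7, 4.3]
finger_gap: 12.7
```

```bash
for i in 1 2; do python3 -m jog '[[[-0.001,-0.02,0,0,0,0,0],[0,0,0,0,0,0,0]]]'; done
python3 -m jog '[[[0,-0.01,0,0,0,0,0],[0,0,0,0,0,0,0]]]'
```

```text
time: 18.88
tool_pos: [460.9, 128.7, 126.0]
tcp_rot: [180.0, 0.0, 90.0]
ft_force: [3.9, -0.9, 5.0]
finger_gap: 12.9
time: 19.12
tool_pos: [459.4, 128.6, 125.7]
tcp_rot: [-179.9, 0.0, 90.0]
ft_force: [0.4, -0.2, 4.5]
finger_gap: 12.6
time: 19.38
tool_pos: [459.1, 128.7, 125.8]
tcp_rot: [-180.0, 0.0, 90.0]
ft_force: [1.8, -1.1, 5.9]
finger_gap: 12.6
```

```bash
for i in 1 2 3; do python3 -m jog '[[[0,-0.01,0,0,0,0,0],[0,0,0,0,0,0,0]]]'; done
```

```text
time: 19.62
tool_pos: [458.9, 128.7, 126.0]
tcp_rot: [-180.0, 0.0, 90.0]
ft_force: [2.1, -1.4, 3.9]
finger_gap: 12.4
time: 19.88
tool_pos: [458.6, 128.7, 126.1]
tcp_rot: [180.0, 0.0, 90.0]
ft_force: [3.5, -0.9, 5.4]
finger_gap: 13.3
time: 20.12
tool_pos: [457.9, 128.7, 126.0]
tcp_rot: [180.0, 0.0, 90.0]
ft_force: [2.9, -0.5, 5.6]
finger_gap: 12.9
```

```bash
for i in 1 2 3 4; do python3 -m jog '[[[0,-0.01,0,0,0,0,0],[0,0,0,0,0,0,0]]]'|grep -E 'pos|for'; done
```

```text
tool_pos: [457.7, 128.7, 126.1]
ft_force: [4.1, -0.9, 4.8]
tool_pos: [457.4, 128.8, 126.1]
ft_force: [5.9, -1.1, 4.0]
tool_pos: [457.2, 128.8, 126.2]
ft_force: [6.7, -1.6, 2.8]
tool_pos: [456.9, 128.8, 126.2]
ft_force: [8.7, -2.0, 1.3]
```

The force is rising (8.7 N), so the slide is on its hard stop. I'll ease off 1.5 mm, lift out, and check the slide position.

```bash
python3 -m jog '[[[0,0.03,0,0,0,0,0],[0,0,0,0,0,0,0],[0,0,-0.1,0,0,0,0],[0,0,-0.2,0,0,0,0],[0,0,-0.4,0,0,0,0],[0,0,-0.6,0,0,0,0],[0,0,-0.7,0,0,0,0],[0,0,0,0,0,0,0],[0,0,0,0,0,0,0]]]'
python3 - <<'E'
from h import *
w=shot('wrist','w8')[0]; print(telemetry.sense())
im=ld('w8')[0]; hsv=cv2.cvtColor(im,cv2.COLOR_RGB2HSV)
print([px('w8',p) for p in([461.2,130.9,75],)])
cv2.imwrite('pics/g8.png',cv2.resize(w,(700,525))[:,:,::-1])
E
```

```text
time: 22.25
tool_pos: [456.0, 128.9, 224.1]
tcp_rot: [-179.8, 0.0, 90.0]
ft_force: [0.2, 0.6, -1.3]
finger_gap: 12.8
{'time': 22.3, 'joint_pos': array([ 9.56184494e+00, -1.20214530e+01,  1.05025563e+02,  1.60276222e-02,
        8.72435143e+01,  9.52395173e+00]), 'qd': array([-0.09030672,  0.22335314,  0.13802413, -0.14585113, -0.07711273,
        0.01774186]), 'joint_efforts': array([ 1.85616460e-02, -4.03267515e+01, -5.14436924e+01,  1.28741632e-02,
        2.79091916e-02,  1.13499925e-04]), 'tool_pos': array([455.89424113, 128.82120996, 223.79123098]), 'tcp_rot': array([-1.79753140e+02,  2.51868291e-02,  9.00371421e+01]), 'ft_force': array([-0.9185402 , -0.78335537, -1.41428925]), 'wrist_torque': array([-0.00395367, -0.01607962,  0.00334851]), 'finger_gap': 12.491834361844168}
[array([289.96781663, 197.87991959])]
```

View pics/g8.png

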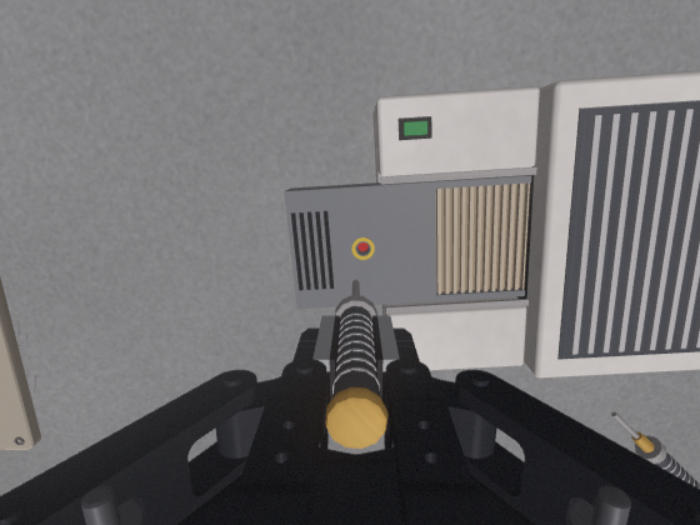

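The ring is at (363,249)/1.25 = (290.4,199.2), against (290.0,197.9) predicted for 70 mm of travel, so the slide is fully out. The tip pixel is unchanged, so the vise has not slipped. I'll return to the block.

```bash
python3 -m jog '[[[-0.5,0.12,0,0,0,0,0],[-0.9,0.22,0,0,0,0,0],[-0.9,0.22,0,0,0,0,0],[-0.9,0.22,0,0,0,0,0],[-0.9,0.22,0,0,0,0,0],[-0.9,0.22,0,0,0,0,0],[-0.9,0.22,0,0,0,0,0],[-0.9,0.22,0,0,0,0,0],[-0.9,0.22,0,0,0,0,0],[-0.534,0.12,0,0,0,0,0],[0,0,0,0,0,0,0],[0,0,0,0,0,0,0]]]'
python3 -m jog '[[[0,0,0.4,0,0,0,0],[0,0,0.5,0,0,0,0],[0,0,0.5,0,0,0,0],[0,0,0.1,0,0,0,0],[0,0,0,0,0,0,0],[0,0,0,0,0,0,0],[0,0,0,0,0,0,0]]]'
python3 - <<'E'
from h import *
w=shot('wrist','w9')[0]; print(telemetry.sense()['tool_pos'])
cv2.imwrite('pics/g9.png',cv2.resize(w[165:285,205:365],(800,600),interpolation=cv2.INTER_CUBIC)[:,:,::-1])
E
```

```text
time: 23.8
tool_pos: [556.9, -281.7, 224.4]
tcp_rot: [-179.9, -0.1, 90.0]
ft_force: [-0.9, 0.7, -1.2]
finger_gap: 12.7
time: 24.68
tool_pos: [558.3, -283.1, 152.3]
tcp_rot: [179.9, 0.1, 90.0]
ft_force: [-1.3, 0.4, -0.6]
finger_gap: 12.4
[ 558.16751284 -283.07273961  152.09759158]
```

View pics/g9.png

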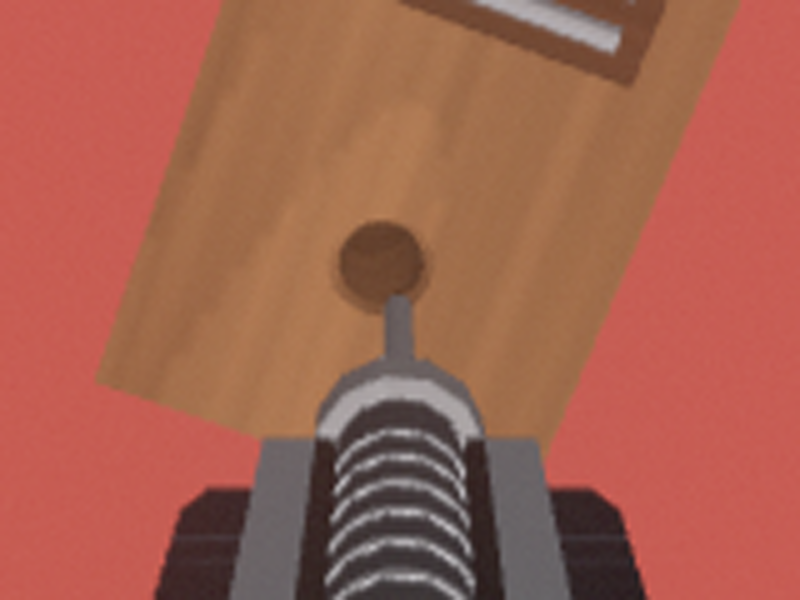

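Hole centre at crop (380,267), needle tip at crop (399,298): the needle is too far toward +x. Computing.

Run:
```python
from h import *
h=atz('w9',281,165+267/5,66); print('hole',h)
for z in(84,86,88): print(z,atz('w9',284.8,165+298/5,z))
```

```text
hole [ 556.3808826  -282.45107367   66.        ]
84 [ 559.19562215 -281.53095727   84.        ]
86 [ 559.18922192 -280.8828075    86.        ]
88 [ 559.18282168 -280.23465773   88.        ]
```

```bash
python3 -m jog '[[[-0.014,-0.05,0,0,0,0,0],[0,0,0.1,0,0,0,0],[0,0,0.16,0,0,0,0],[0,0,0,0,0,0,0],[0,0,0,0,0,0,0]]]'
python3 - <<'E'
from h import *
w=shot('wrist','w10')[0]; print(telemetry.sense()['tool_pos'])
cv2.imwrite('pics/g10.png',cv2.resize(w[165:285,205:365],(800,600),interpolation=cv2.INTER_CUBIC)[:,:,::-1])
E
```

```text
time: 25.35
tool_pos: [555.0, -283.4, 137.7]
tcp_rot: [-180.0, -0.0, 90.0]
ft_force: [1.1, -0.0, -1.0]
finger_gap: 12.7
[ 555.20288068 -283.4700621   138.03320513]
```

View pics/g10.png

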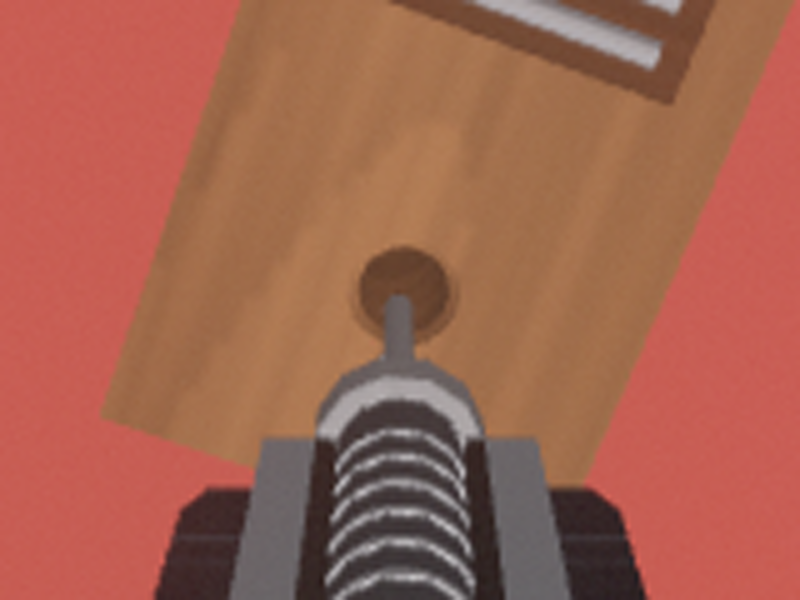

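The needle is nearly centred over the hole: hole at crop (405,295), tip at (399,298). I'll correct +0.8 mm in x and descend while watching the force.

```bash
python3 -m jog '[[[0,0.016,0,0,0,0,0],[0,0,0.15,0,0,0,0],[0,0,0.2,0,0,0,0],[0,0,0.2,0,0,0,0],[0,0,0,0,0,0,0],[0,0,0,0,0,0,0]]]'
python3 -m jog '[[[0,0,0.08,0,0,0,0],[0,0,0.08,0,0,0,0],[0,0,0.08,0,0,0,0],[0,0,0,0,0,0,0],[0,0,0,0,0,0,0]]]'
python3 -m jog '[[[0,0,0.06,0,0,0,0],[0,0,0.06,0,0,0,0],[0,0,0,0,0,0,0],[0,0,0,0,0,0,0]]]'
```

```text
time: 26.15
tool_pos: [556.0, -283.5, 110.5]
tcp_rot: [-180.0, -0.0, 90.0]
ft_force: [0.2, -0.6, -0.4]
finger_gap: 12.5
time: 26.78
tool_pos: [556.0, -283.5, 98.5]
tcp_rot: [180.0, 0.0, 90.0]
ft_force: [0.3, 0.5, -0.3]
finger_gap: 12.6
time: 27.28
tool_pos: [555.9, -283.4, 92.4]
tcp_rot: [-180.0, -0.0, 90.0]
ft_force: [-0.4, 0.6, -0.5]
finger_gap: 12.7
```

```bash
for i in 1 2 3; do python3 -m jog '[[[0,0,0.02,0,0,0,0],[0,0,0.02,0,0,0,0],[0,0,0,0,0,0,0],[0,0,0,0,0,0,0]]]'|grep -E 'pos|forc'; done
```

```text
tool_pos: [555.9, -283.5, 90.5]
ft_force: [-0.7, 1.3, -0.5]
tool_pos: [555.9, -283.4, 88.4]
ft_force: [-0.0, -0.2, -0.2]
tool_pos: [556.1, -283.6, 87.0]
ft_force: [-3.1, 0.5, 4.8]
```

The collar seated at TCP z 87, the same height as at the grasp. I'll release and retreat straight up.

```bash
python3 -m jog '[[[0,0,0,0,0,0,0.4],[0,0,0,0,0,0,0.6],[0,0,0,0,0,0,1],[0,0,0,0,0,0,1],[0,0,0,0,0,0,1],[0,0,0,0,0,0,1],[0,0,0,0,0,0,1]]]'
python3 -m jog '[[[0,0,-0.4,0,0,0,1],[0,0,-0.8,0,0,0,1],[0,0,-0.8,0,0,0,1],[0,0,-0.8,0,0,0,1],[0,0,-0.1,0,0,0,1],[0,0,0,0,0,0,1],[0,0,0,0,0,0,1]]]'
python3 - <<'E'
from h import *
w=shot('wrist','w11')[0]; t=shot('top','t11')[0]; print(telemetry.sense()['tool_pos'])
Y=((18,110,90),(35,255,255))
a=blob('w11',291,216,20,*Y);print(a, atz('w11',*a[0],141), pt('w11',*a[0].astype(int)))
b=blob('t11',228,258,14,*Y);print('ring',b,atz('t11',*b[0],75), px('t11',[460.8,131,75]))
cv2.imwrite('pics/g11.png',np.hstack([cv2.resize(w[110:320,200:390],(400,442)),cv2.resize(t[80:314,180:480][:, :],(400,442))])[:,:,::-1])
E
```

```text
time: 29.65
tool_pos: [555.9, -283.5, 86.5]
tcp_rot: [-180.0, 0.0, 90.0]
ft_force: [0.5, -0.1, 0.6]
finger_gap: 85.8
time: 30.52
tool_pos: [555.3, -283.0, 230.1]
tcp_rot: [-179.9, -0.1, 90.0]
ft_force: [-0.2, -0.4, -0.9]
finger_gap: 85.5
[ 555.23623738 -283.02076898  229.82383575]
(array([286. , 216.5]), array([285.68224299, 216.68847352]), 321, np.int64(21), np.int64(20)) [ 556.80557176 -281.51615804  141.        ] [ 556.80542949 -281.17983416  140.79191506]
ring (array([228. , 260.5]), array([227.88, 260.44]), 25, np.int64(7), np.int64(8)) [458.89736597 128.20337007  75.        ] [226.85051224 259.64406078]
```

View pics/g11.png

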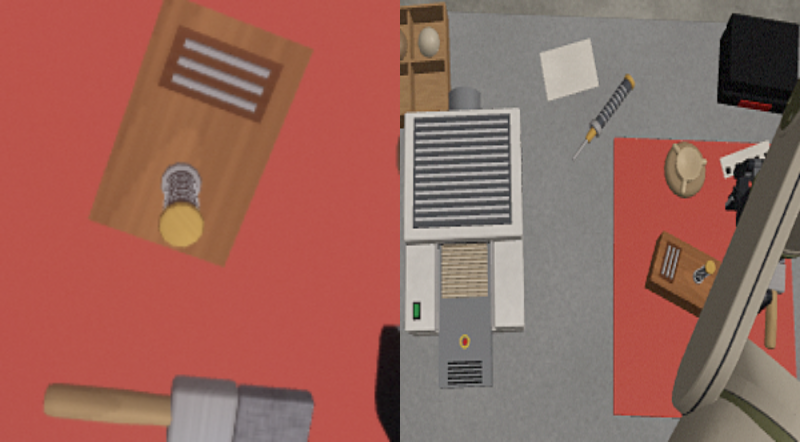

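The vise stands seated: cap at z 140.8, within 0.7 mm of where it started. The ring has moved 70.8 mm in the top view, and the fossil and brush look undisturbed. Handing in.

```bash
python3 -c "
from bench import job; print(job.hand_in())"
```

```text
the job is handed in; nothing more can be done
None
```

I took the smaller pin vise from the block and pressed the recessed release about 6 mm with its needle, at about 5.5 N. Keeping it down, I pushed the slide out at its 3 N drag until it met its stop. I then lifted the needle out, stood the vise back in its hole, let go and backed off. The job was handed in at about 30.6 s of the 64 s allowed.

- **Slide:** the last top view puts it 70.8 mm out, against the 70 mm stop, allowing for about 2 mm of calibration error. The wrist view agreed to about 1 px.
- **Pin vise:** it stands upright with its cap at z 140.8 mm (141 expected), within about 1 mm of where it started. The collar touched down at the same tool height as at the grasp.
- **Forces:** the highest I read while the needle was in the slide was about 9 N sideways, at the stop, and about 6 N downward; the limit is 25 N. These were read at the end of each move, not continuously.
- **Bystanders:** the fossil and brush look unmoved in the last pictures, but I did not measure them. The jar was outside the final crop and was not rechecked; the arm never came near it.
- **Disagreements:** the tool position readings wandered by 1–2 mm after moves, so I corrected the needle from close wrist pictures before both insertions. The scene camera put the vise cap up to about 7 mm off the wrist camera's estimate, so I used the wrist camera.

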